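# Eject the battery pack and trap it before it slides off

## Task

On the side table, the white power unit of the polishing handpiece holds a dark battery pack on its sloping deck. Press the red release button down with one fingertip so that the spring ejector pops the pack out of its catch, and trap the pack with the other finger, in front of it, before it slides off the low end of the deck. Do not grip or lift the pack and leave the things round it alone; finish while still holding it there, at rest on the deck and leaning lightly against the finger, so that I can take it away.

Things in the scene. Friction and masses are not known exactly. Their poses are not given: they have to be found in the camera images.
- slideway: dark sloping deck of the white power unit (fixed, about 107x92 mm, 45 mm high), falling 14 degrees. Origin on the deck surface, mid-width, where the seated pack's rear end stands; x points uphill along the deck, y across it, z square to it and up. The deck's low end is at x = -67 mm. Guides 10 mm high run along both sides at y = 19 to 29 mm either way, from x = -55 to +5 mm
- battery_pack: dark battery pack, 42 mm along the slope, 44 wide at its foot, 36 above, 28 high, 0.22 kg. Origin: centre of its underside; axes as the slideway's. Seated at slideway x = -21 mm, so its front is at -42 mm. Once free, a 4 N ejector pushes it 10 mm to -x, then it slides down by itself within a second; the guides keep it down. It is past its catch after 12 mm
- button_top (a point): centre of the top of the red release button, 20 mm along the slope x 27 mm across, uphill of the pack: 18.5 mm behind the seated pack's rear end and 16 mm above the deck when up (the pack's top is at 28 mm, the shoulders round the button at 10 mm). It is pressed square to the deck, towards the slideway's -z. The point moves with the button
- release (a joint): travel of the red button, m: 0 up, 0.006 fully down on its stop. Spring 3 N at the top, 5 N at the bottom; the button springs back up when let go. The catch frees the pack at about 0.004 to 0.0045
- sanding_block: wooden sanding block, 46x80x28 mm, loose; bystander, origin at the centre of its underside
- masking_tape: roll of yellow masking tape lying flat, 76 mm across, 18 mm high, loose; bystander, origin at the centre of its underside
- sharpening_stone: grey whetstone, 40x120x22 mm, loose; bystander, origin at the centre of its underside
Not all that is in view belongs to the job. Leave any orange or turquoise look-alike of the battery_pack alone.

How it is judged:
By the outcome, as a careful person would: the job done as asked, in the order asked, and still so for the second after the job is handed in, while the arm keeps its last pose, push and grip.
It also fails if it takes over 29 s, if anything falls off the work surface, if the arm or the gripper's body presses on something with over 40 N, if the wrist force passes 120 N, or if a joint passes its speed limit or range.

## Robot

A 6-joint arm with a two-finger parallel gripper is mounted at the origin on a cart in front of the work surface, level with it; the furniture and walls round the work are solid. World frame = base frame: x ahead of the robot, y to its left, z up, the work surface at z = 0. Lengths are in mm, angles in rad, forces in N, time in s.
With the tool pointing down it reaches from about 350 to 875 mm from the base axis. Payload 15.5 kg.
Tool frame: the origin (TCP) lies at the very end of the fingers, on their centre line; the grasp point (between the pads) lies 19 mm behind it; z points along the fingers, y is the direction in which the jaws open and shut (so a half turn about z gives the same grasp; the last joint's range is limited). The gripper opens to 85 mm and grips with 20 to 120 N. Pads are 22 mm wide; open, the fingers measure 114 mm over their backs; the gripper's body (76 mm by 85 mm) begins 54 mm behind the grasp point. The pads swing forward as they close: fully open they stand 13 mm farther back than shut.
Start: joints at [1.208, 0.494, 1.345, -0, 1.302, -0.096], TCP at [164.774, 602.89, 231.277] pointing down, gripper open.
Joint ranges: [-2.91, 2.91], [-0.82, 2.16], [0.22, 2.67], [-1.22, 4.37], [0.12, 2.79], [-3.08, 3.08]. Speed limits (rad/s): [1.89, 1.89, 2.57, 3.01, 3.01, 3.01].

## Interface

Orientations are given as a unit quaternion [w, x, y, z].
In Python, from cell import robot gives the robot as it stands.
- The arm moves only by the shell command python3 -m handwheel 'ROWS' [FORCE]. ROWS is JSON, a list of rows, each an object of numbers: "tx", "ty", "tz": the shift along the tool's x, y, z normalised to -1 to 1, where 1 is 3 cm; "wx", "wy", "wz": the turn, a rotation vector about the tool's x, y, z normalised to -1 to 1, where 1 is 5 degrees; "gripper": the closure, from -1 (fully open) to 1 (shut). In form: [{"tx": .., "ty": .., "tz": .., "wx": .., "wy": .., "wz": .., "gripper": ..}, ...]. A call has 1 to 5 rows; each row shifts and turns the commanded pose from where the row before left it, along the tool's axes as they then stand; what a row does not reach is not made up. A row lasts 1/12 s, in which the tool goes at most 41.7 mm and 7.16 degrees, less where a joint would pass 70% of its speed; a pose out of reach is approached as far as the arm can. A call with a number of a shift or a turn outside -1 to 1 is refused whole. A call with a gripper value outside its range is refused whole. The fingers move at their own pace and stop on an object; FORCE is the grip in N (left out, the last holds). Time passes only in rows, so rows that do not move let the fingers close. It gives the time, the measured TCP pose, the force and the opening at its end, in the units of the state.
- robot.get_state(): the state, without advancing time (a new reading comes with each control period).
- robot.read_camera(name): name is "side" or "top"; returns a dict with "image" (400x640x3 uint8, blue, green, red), "K" (3x3 intrinsics, pixels), "R" (3x3) and "t" (3): a world point X has camera coordinates R X + t. Camera axes: x right, y down, z forward; pixel columns grow to the right and rows downward; lengths in mm; the calibration is good to about 2 mm. A picture is of the moment at which its call begins. There is no depth.
- robot.close_job(): hands the job in, once; it reports no verdict.
The state is a dict: "clock": time; "joint_positions": joint angles; "qvel": joint speeds; "joint_torque": joint torques, N m; "tool_pos": TCP position; "orientation": TCP orientation; "force": force on the tool from outside, world axes, zero at the start; "moment": the same for the moment, N m; "gripper_width": opening from 0.0 (shut) to 1.0 (fully open).
Only numpy, scipy, OpenCV 4.12 (cv2) and the standard library are available. Lean on these libraries where they do the work, as an engineer would, in place of code of your own. Each camera call takes 0.05 s, during which the arm holds its last target.

## Working session

There is one attempt and no reset: what is moved stays moved. The work goes in short steps, Python scripts to look and compute and a shell command to move; the robot and the scene stay as the last step left them, time stands still between calls to the robot, and variables do not carry over. Pictures are saved under pics/ and viewed, and the job is handed in when it is done.

```bash
mkdir -p pics; ls
python3 - <<'E'
from cell import robot
import cv2
s=robot.get_state(); print(s)
for n in("side","top"):
    c=robot.read_camera(n); cv2.imwrite(f"pics/{n}0.png",c["image"]); print(n,c["K"],c["R"],c["t"])
E
```

```text
pics
{'clock': 0.0, 'joint_positions': array([ 1.20852190e+00,  4.94199231e-01,  1.34614318e+00,  9.80672562e-06,
        1.30249354e+00, -9.54872787e-02]), 'qvel': array([ 0.00090748, -0.00015206, -0.00102098, -0.00135716, -0.00217634,
        0.00167617]), 'joint_torque': array([ 8.69675059e-04, -8.82148147e+01, -3.83878255e+01, -1.42927233e-04,
        9.64742299e-03,  3.85810483e-05]), 'tool_pos': array([164.62742417, 602.55073402, 230.6861912 ]), 'orientation': array([-1.45648457e-04,  1.32999592e-01,  9.91115897e-01, -6.04364873e-04]), 'force': array([-0.19681388, -0.02611628, -0.37341379]), 'moment': array([ 0.03687873,  0.00118068, -0.01417001]), 'gripper_width': 0.9961121331939051}
side [[472.43211906   0.         320.52641957]
 [  0.         472.43211906 198.07292246]
 [  0.           0.           1.        ]] [[ 0.84679305 -0.53177312  0.01260434]
 [-0.35114153 -0.57664119 -0.73768867]
 [ 0.39955119  0.62024373 -0.67502338]] [-634.33605595   40.85362115 1401.8497138 ]
top [[413.44722501   0.         319.07912389]
 [  0.         413.44722501 201.98009659]
 [  0.           0.           1.        ]] [[ 0.00675774 -0.99997335 -0.00276329]
 [-0.99851988 -0.00659873 -0.05398613]
 [ 0.05396645  0.00312402 -0.99853786]] [-360.11657109  526.56103827 1031.2766455 ]
```

View pics/side0.png

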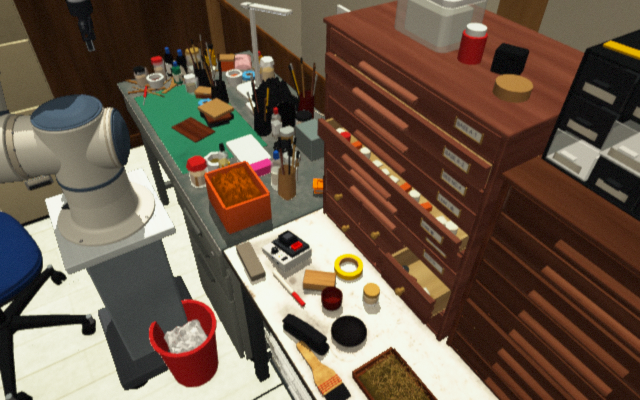

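View pics/top0.png

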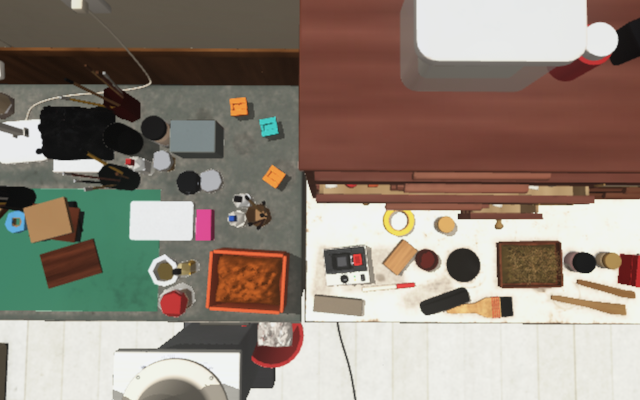

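The side view shows the power unit at about (288,250), with its red button at (297,243). In the top view the unit is at (347,265) and the button at (356,260). Possible look-alikes in the top view are the orange boxes at (238,106) and (274,176), the turquoise box at (269,127), and the dark brush at (445,301). I pick the unit with the red button at (347,265) and will check it in a close crop.

Run:
```python
import cv2,numpy as np
a=cv2.imread("pics/side0.png")[215:295,235:345]; b=cv2.imread("pics/top0.png")[225:315,305:425]
cv2.imwrite("pics/c1.png",cv2.resize(a,None,fx=7,fy=7,interpolation=cv2.INTER_CUBIC))
cv2.imwrite("pics/c2.png",cv2.resize(b,None,fx=6.5,fy=6.5,interpolation=cv2.INTER_CUBIC))
```

```text
(no output)
```

View pics/c1.png

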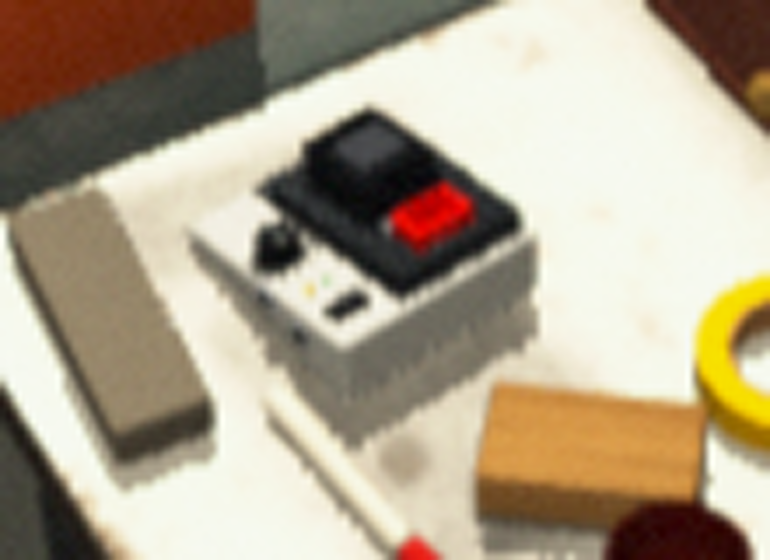

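View pics/c2.png

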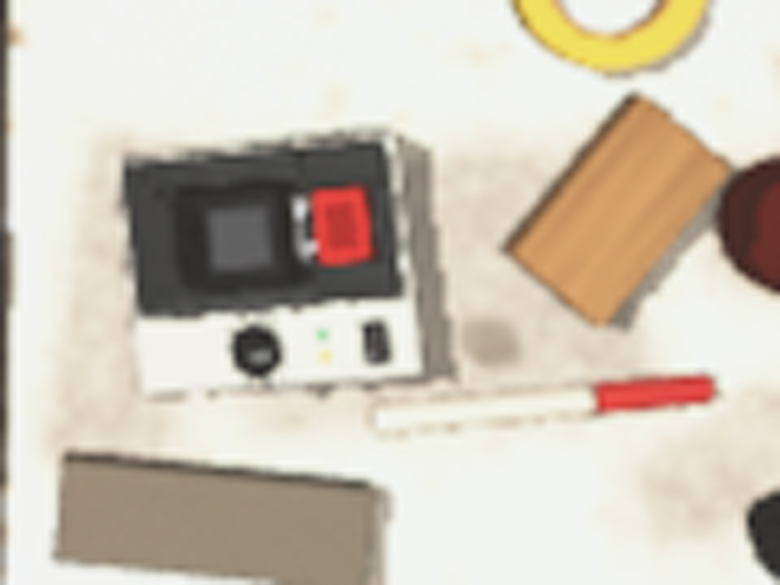

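```bash
cat > h.py <<'E'
import numpy as np,cv2
K={'side':np.array([[472.43211906,0,320.52641957],[0,472.43211906,198.07292246],[0,0,1]]),'top':np.array([[413.44722501,0,319.07912389],[0,413.44722501,201.98009659],[0,0,1]])}
R={'side':np.array([[0.84679305,-0.53177312,0.01260434],[-0.35114153,-0.57664119,-0.73768867],[0.39955119,0.62024373,-0.67502338]]),'top':np.array([[0.00675774,-0.99997335,-0.00276329],[-0.99851988,-0.00659873,-0.05398613],[0.05396645,0.00312402,-0.99853786]])}
t={'side':np.array([-634.33605595,40.85362115,1401.8497138]),'top':np.array([-360.11657109,526.56103827,1031.2766455])}
def tri(ps,pt):
    P=[K[n]@np.c_[R[n],t[n]] for n in('side','top')]
    X=cv2.triangulatePoints(P[0],P[1],np.array(ps,float).reshape(-1,2).T,np.array(pt,float).reshape(-1,2).T);return (X[:3]/X[3]).T
def proj(n,X):
    c=np.atleast_2d(X)@R[n].T+t[n];p=c@K[n].T;return p[:,:2]/p[:,2:]
def ray(n,p,z):
    d=R[n].T@np.linalg.inv(K[n])@np.array([p[0],p[1],1.]);o=-R[n].T@t[n];return o+d*(z-o[2])/d[2]
E
python3 - <<'E'
from h import *
for n,(r0,r1,c0,c1) in {'side':(215,270,280,315),'top':(245,272,345,370)}.items():
    im=cv2.imread(f'pics/{n}0.png');c=im[r0:r1,c0:c1].astype(int)
    red=np.clip(c[...,2]-np.maximum(c[...,0],c[...,1]),0,None).astype(float);red[red<40]=0
    w=red/red.max();ys,xs=np.mgrid[r0:r1,c0:c1]
    print(n,(w*xs).sum()/w.sum(),(w*ys).sum()/w.sum(),red.max(),(red>80).sum(),cv2.minAreaRect(np.argwhere(red>80)[:,::-1].astype(np.float32)+[c0,r0]) if 0 else cv2.minAreaRect((np.argwhere(red>80)[:,::-1]+[c0,r0]).astype(np.float32)))
    p=((w*xs).sum()/w.sum(),(w*ys).sum()/w.sum())
    globals()[n]=p
X=tri(side,top)[0];print(X,proj('side',X),side,proj('top',X),top)
# deck quad corners top crop
q=np.array([[125,155],[385,140],[405,298],[142,315]])/6.5+[305,225]-.4
for p,z in zip(q,[20,45,45,20]): print(p,ray('top',p,z))
im=cv2.imread('pics/top0.png');g=cv2.cvtColor(im,6)
print(g[240:285,335].tolist());print(g[255,318:380].tolist())
E
```

```text
side 296.2258480686044 245.28064050997952 229.0 74 ((296.34613037109375, 245.26919555664062), (6.933752536773682, 10.816654205322266), 56.30992889404297)
top 357.09011281620064 259.29822717398923 164.0 97 ((357.0, 259.5), (11.0, 8.0), 90.0)
[ 389.61806802 -449.79739737   53.20698413] [[295.98541062 245.27881627]] (np.float64(296.2258480686044), np.float64(245.28064050997952)) [[357.26545929 259.0040062 ]] (np.float64(357.09011281620064), np.float64(259.29822717398923))
[323.83076923 248.44615385] [ 412.4987505  -369.25938998   20.        ]
[363.83076923 246.13846154] [ 420.21868273 -466.47251875   45.        ]
[366.90769231 270.44615385] [ 361.47290871 -473.99864175   45.        ]
[326.44615385 273.06153846] [ 351.55636157 -376.14326151   20.        ]
[242, 242, 242, 242, 241, 240, 238, 204, 140, 115, 76, 70, 70, 58, 45, 51, 53, 51, 47, 46, 45, 47, 47, 47, 48, 47, 47, 47, 48, 55, 66, 73, 77, 110, 212, 241, 241, 241, 241, 241, 241, 241, 241, 241, 235]
[229, 225, 223, 221, 209, 160, 86, 69, 69, 70, 65, 61, 62, 60, 51, 49, 50, 51, 52, 52, 54, 55, 55, 55, 56, 56, 57, 58, 58, 53, 45, 65, 119, 134, 97, 108, 120, 119, 118, 117, 116, 119, 109, 68, 63, 77, 79, 117, 143, 129, 136, 137, 138, 183, 224, 223, 220, 218, 218, 220, 218, 213]
```

Run:
```python
from h import *
im=cv2.imread('pics/top0.png');g=cv2.cvtColor(im,6).astype(float)
def cross(v,th,off):
    for i in range(len(v)-1):
        if (v[i]-th)*(v[i+1]-th)<=0 and v[i]!=v[i+1]: return off+i+(th-v[i])/(v[i+1]-v[i])
u=R['top']
def zz(col): return 17+ (col-324)*(25/41.)
top=[ray('top',(c,cross(g[238:256,c],150,238)),zz(c)) for c in range(328,361)]
bot=[ray('top',(c,cross(g[262:282,c],150,262)),zz(c)) for c in range(330,364)]
left=[ray('top',(cross(g[r,314:335],140,314),r),17) for r in range(252,270)]
wb=[ray('top',(c,cross(g[279:292,c],230,279)),0) for c in range(332,368)if cross(g[279:292,c],230,279)]
for n,L in dict(top=top,bot=bot,left=left).items():
    L=np.array(L)[:,:2].astype(np.float32);vx,vy,x,y=cv2.fitLine(L,cv2.DIST_HUBER,0,.01,.01).ravel();print(n,vx,vy,x,y,np.degrees(np.arctan2(vx,-vy)))
```

```text
top 0.1525722 -0.98829234 415.98218 -412.57626 8.776019
bot 0.1313059 -0.9913419 355.82266 -424.16934 7.545062
left 0.9910555 0.13345036 383.83197 -370.40155 97.669014
```

The crop confirms the choice: a white unit with a dark deck, a dark pack and the red button uphill of it. Downhill is world +y, with a yaw of about 8°. Two views put the button top at about (390, -450, 54), which agrees with the deck low edge to within 2 mm. I'll start moving, clear of the base, with the jaws at about 72 mm.

```bash
python3 -m handwheel '[{"tx":-0.9,"ty":-0.6,"wz":-0.92,"gripper":-0.69},{"tx":-0.9,"ty":-0.6,"wz":-0.92,"gripper":-0.69},{"tx":-0.9,"ty":-0.7,"wz":-0.92,"gripper":-0.69},{"tx":-0.9,"ty":-0.8,"wz":-0.92,"gripper":-0.69},{"tx":-0.9,"ty":-0.9,"wz":-0.92,"gripper":-0.69}]'
cat > st.py <<'E'
from cell import robot
import numpy as np
from scipy.spatial.transform import Rotation as Ro
s=robot.get_state();q=s['orientation'];M=Ro.from_quat([q[1],q[2],q[3],q[0]]).as_matrix()
print(round(s['clock'],2),s['tool_pos'].round(1),'j',s['joint_positions'].round(2),'F',s['force'].round(2),s['gripper_width'].round(3));print(M.round(3))
E
python3 st.py
```

```text
validation failed for argument at $[0]...
Traceback (most recent call last):
  File "st.py", line 5, in <module>
    print(round(s['clock'],2),s['tool_pos'].round(1),'j',s['joint_positions'].round(2),'F',s['force'].round(2),s['gripper_width'].round(3));print(M.round(3))
                                                                                                               ^^^^^^^^^^^^^^^^^^^^^^^^
AttributeError: 'float' object has no attribute 'round'
```

```bash
sed -i "s/s\['gripper_width'\].round(3)/round(s['gripper_width'],3)/" st.py
python3 -m handwheel '[{"tx":-0.9,"ty":-0.6,"tz":0,"wx":0,"wy":0,"wz":-0.92,"gripper":-0.69},{"tx":-0.9,"ty":-0.6,"tz":0,"wx":0,"wy":0,"wz":-0.92,"gripper":-0.69},{"tx":-0.9,"ty":-0.7,"tz":0,"wx":0,"wy":0,"wz":-0.92,"gripper":-0.69},{"tx":-0.9,"ty":-0.8,"tz":0,"wx":0,"wy":0,"wz":-0.92,"gripper":-0.69},{"tx":-0.9,"ty":-0.9,"tz":0,"wx":0,"wy":0,"wz":-0.92,"gripper":-0.69}]'; python3 st.py
```

```text
clock: 0.52
tool_pos: [289.1, 480.5, 231.0]
orientation: [-0.0, -0.07, 0.998, -0.0]
force: [0.3, 0.7, 0.2]
gripper_width: 0.842
0.52 [289.1 480.5 231. ] j [ 0.92  0.4   1.51  0.    1.23 -0.79] F [0.32 0.66 0.21] 0.842
[[-0.99  -0.139 -0.   ]
 [-0.139  0.99  -0.   ]
 [ 0.    -0.    -1.   ]]
```

```bash
python3 -m handwheel '[{"tx":-0.5,"ty":-1,"tz":0,"wx":0,"wy":0,"wz":0,"gripper":-0.69},{"tx":-0.5,"ty":-1,"tz":0,"wx":0,"wy":0,"wz":0,"gripper":-0.69},{"tx":-0.5,"ty":-1,"tz":0,"wx":0,"wy":0,"wz":0,"gripper":-0.69},{"tx":-0.5,"ty":-1,"tz":0,"wx":0,"wy":0,"wz":0,"gripper":-0.69},{"tx":-0.4,"ty":-1,"tz":0,"wx":0,"wy":0,"wz":0,"gripper":-0.69}]'
python3 -m handwheel '[{"tx":0,"ty":-1,"tz":0,"wx":0,"wy":0,"wz":0,"gripper":-0.69},{"tx":0,"ty":-1,"tz":0,"wx":0,"wy":0,"wz":0,"gripper":-0.69},{"tx":0,"ty":-1,"tz":0,"wx":0,"wy":0,"wz":0,"gripper":-0.69},{"tx":0,"ty":-1,"tz":0,"wx":0,"wy":0,"wz":0,"gripper":-0.69},{"tx":0,"ty":-1,"tz":0,"wx":0,"wy":0,"wz":0,"gripper":-0.69}]'
python3 -m handwheel '[{"tx":0,"ty":-1,"tz":0,"wx":0,"wy":0,"wz":0,"gripper":-0.69},{"tx":0,"ty":-1,"tz":0,"wx":0,"wy":0,"wz":0,"gripper":-0.69},{"tx":0,"ty":-1,"tz":0,"wx":0,"wy":0,"wz":0,"gripper":-0.69},{"tx":0,"ty":-1,"tz":0,"wx":0,"wy":0,"wz":0,"gripper":-0.69},{"tx":0,"ty":-1,"tz":0,"wx":0,"wy":0,"wz":0,"gripper":-0.69}]' >/dev/null; python3 st.py
```

```text
clock: 0.93
tool_pos: [381.0, 341.3, 231.1]
orientation: [-0.0, -0.067, 0.998, -0.0]
force: [0.7, 0.9, 0.3]
gripper_width: 0.84
clock: 1.35
tool_pos: [400.1, 192.7, 231.1]
orientation: [-0.0, -0.067, 0.998, -0.0]
force: [1.2, 0.6, -0.7]
gripper_width: 0.845
1.77 [420.2  44.1 231.2] j [-0.04  0.21  1.81 -0.    1.12 -1.74] F [0.65 1.04 0.19] 0.845
[[-0.991 -0.134 -0.   ]
 [-0.134  0.991  0.   ]
 [ 0.     0.    -1.   ]]
```

```bash
python3 -m handwheel '[{"tx":0.2,"ty":-1,"tz":0,"wx":0,"wy":0,"wz":0,"gripper":-0.69},{"tx":0.2,"ty":-1,"tz":0,"wx":0,"wy":0,"wz":0,"gripper":-0.69},{"tx":0.2,"ty":-1,"tz":0,"wx":0,"wy":0,"wz":0,"gripper":-0.69},{"tx":0.2,"ty":-1,"tz":0,"wx":0,"wy":0,"wz":0,"gripper":-0.69},{"tx":0.2,"ty":-1,"tz":0,"wx":0,"wy":0,"wz":0,"gripper":-0.69}]'
python3 -m handwheel '[{"tx":0.2,"ty":-1,"tz":0,"wx":0,"wy":0,"wz":0,"gripper":-0.69},{"tx":0.2,"ty":-1,"tz":0,"wx":0,"wy":0,"wz":0,"gripper":-0.69},{"tx":0.4,"ty":-1,"tz":0,"wx":0,"wy":0,"wz":0,"gripper":-0.69},{"tx":0.4,"ty":-1,"tz":0,"wx":0,"wy":0,"wz":0,"gripper":-0.69},{"tx":0.4,"ty":-1,"tz":0,"wx":0,"wy":0,"wz":0,"gripper":-0.69}]'
python3 -m handwheel '[{"tx":0.3,"ty":-1,"tz":0,"wx":0.93,"wy":0,"wz":0,"gripper":-0.69},{"tx":0.2,"ty":-1,"tz":0,"wx":0.93,"wy":0,"wz":0,"gripper":-0.69},{"tx":0,"ty":-0.5,"tz":0,"wx":0.93,"wy":0,"wz":0,"gripper":-0.69},{"tx":0,"ty":0,"tz":0,"wx":0,"wy":0,"wz":0,"gripper":-0.69}]' >/dev/null; python3 st.py
```

```text
clock: 2.18
tool_pos: [410.3, -108.6, 231.2]
orientation: [-0.0, -0.067, 0.998, 0.0]
force: [1.0, -0.1, 0.1]
gripper_width: 0.842
clock: 2.6
tool_pos: [382.7, -263.6, 231.1]
orientation: [-0.0, -0.067, 0.998, 0.0]
force: [1.1, 0.2, -0.2]
gripper_width: 0.842
2.93 [ 378.1 -339.2  236.1] j [-0.75  0.25  1.77 -0.19  0.94 -2.35] F [-0.63  0.31 -0.54] 0.848
[[-0.991 -0.129  0.032]
 [-0.133  0.961 -0.243]
 [ 0.    -0.245 -0.97 ]]
```

```bash
cat > goal.py <<'E'
import sys,numpy as np
from cell import robot
from scipy.spatial.transform import Rotation as Ro
B=np.array([390,-449.6,54.]);a=np.radians(14);u=np.array([.136,-.991,0]);u/=np.linalg.norm(u);k=np.array([0,0,1.])
xs=np.cos(a)*u+np.sin(a)*k;n=-np.sin(a)*u+np.cos(a)*k;ys=np.cross(n,xs);O=B-18.5*xs-16*n
if __name__=="__main__":
    s=robot.get_state();q=s['orientation'];M=Ro.from_quat([q[1],q[2],q[3],q[0]]).as_matrix()
    p=s['tool_pos']-O;print('t',round(s['clock'],2),'slide xyz',[round(v@p,1) for v in(xs,ys,n)],'F slide',[round(v@s['force'],2) for v in(xs,ys,n)],s['gripper_width'])
    g=O+np.array(list(map(float,sys.argv[1:4])))@np.array([xs,ys,n]);print('tool delta/30',(M.T@(g-s['tool_pos'])/30).round(3))
    Md=np.c_[-ys,-xs,-n]; Md[:,0]=np.cross(Md[:,1],Md[:,2]);print('rot/5deg',(np.degrees(Ro.from_matrix(M.T@Md).as_rotvec())/5).round(3))
E
python3 goal.py -22 0 76
```

```text
t 2.93 slide xyz [np.float64(-45.2), np.float64(3.2), np.float64(219.5)] F slide [np.float64(-0.51), np.float64(-0.58), np.float64(-0.43)] 0.8475187062342373
tool delta/30 [ 0.101 -0.759  4.786]
rot/5deg [-0.033 -0.01  -0.027]
```

```bash
python3 -m handwheel '[{"tx":0.1,"ty":-0.2,"tz":1,"wx":0,"wy":0,"wz":0,"gripper":-0.69},{"tx":0,"ty":-0.2,"tz":1,"wx":0,"wy":0,"wz":0,"gripper":-0.69},{"tx":0,"ty":-0.2,"tz":1,"wx":0,"wy":0,"wz":0,"gripper":-0.69},{"tx":0,"ty":-0.15,"tz":1,"wx":-0.03,"wy":0,"wz":-0.03,"gripper":-0.69},{"tx":0,"ty":0,"tz":0.8,"wx":0,"wy":0,"wz":0,"gripper":-0.69}]'
python3 -m handwheel '[{"tx":0,"ty":0,"tz":0,"wx":0,"wy":0,"wz":0,"gripper":-0.69},{"tx":0,"ty":0,"tz":0,"wx":0,"wy":0,"wz":0,"gripper":-0.69}]' >/dev/null;python3 goal.py -22 0 76
python3 - <<'E'
from cell import robot
import cv2
from h import *
from goal import *
for nme in('side','top'):
    im=robot.read_camera(nme)["image"];cv2.imwrite(f'pics/{nme}1.png',im)
    s=robot.get_state()['tool_pos'];print(nme,proj(nme,s))
    o=(235,180) if nme=='side' else (290,220)
    cv2.imwrite(f'pics/{nme}1c.png',cv2.resize(im[o[1]:o[1]+100,o[0]:o[0]+130],None,fx=6,fy=6,interpolation=cv2.INTER_CUBIC))
E
```

```text
clock: 3.35
tool_pos: [383.1, -394.7, 99.8]
orientation: [0.008, -0.068, 0.991, -0.118]
force: [0.9, -0.9, -0.2]
gripper_width: 0.845
t 3.52 slide xyz [np.float64(-24.9), np.float64(0.2), np.float64(75.3)] F slide [np.float64(-0.94), np.float64(-0.32), np.float64(0.15)] 0.8382286683058822
tool delta/30 [ 0.008 -0.098 -0.026]
rot/5deg [ 0.085 -0.028  0.01 ]
side [[282.81061103 220.18094637]]
top [[334.98774674 263.34800073]]
```

View pics/side1c.png

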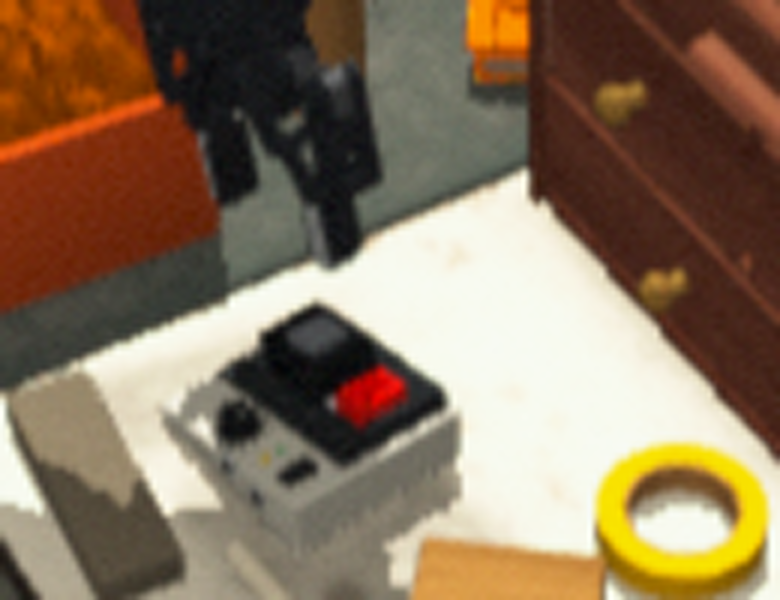

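View pics/top1c.png

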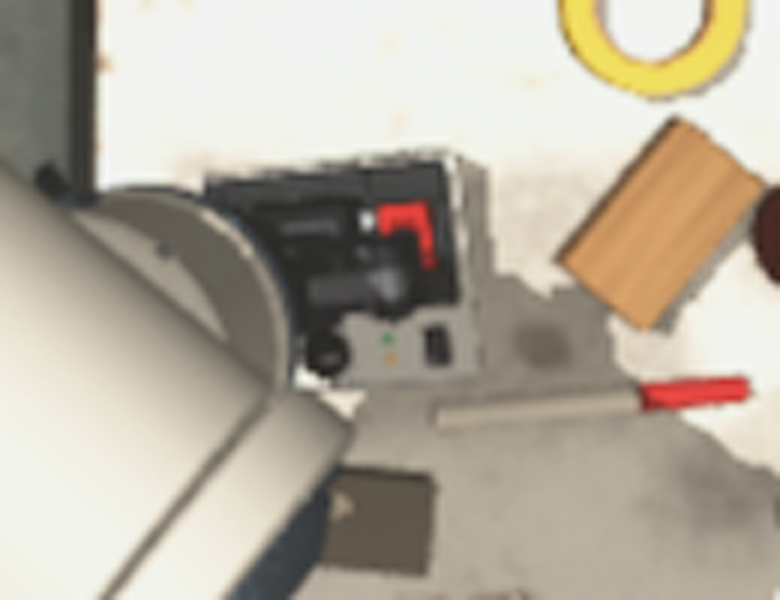

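Run:
```python
from h import *
from goal import *
P=robot.get_state()['tool_pos']
for r in(0,5,10):
  for dx in(36,50,-36,-50):
    print(r,dx,[((proj('side',P+dx*xs+dy*ys+r*n)[0]-[235,180])*6).round(0) for dy in(-11,11)])
```

```text
0 36 [array([315., 282.]), array([356., 259.])]
0 50 [array([334., 295.]), array([375., 271.])]
0 -36 [array([222., 222.]), array([262., 200.])]
0 -50 [array([205., 211.]), array([244., 189.])]
5 36 [array([313., 273.]), array([354., 249.])]
5 50 [array([332., 285.]), array([373., 261.])]
5 -36 [array([220., 213.]), array([260., 191.])]
5 -50 [array([202., 201.]), array([242., 180.])]
10 36 [array([311., 263.]), array([352., 240.])]
10 50 [array([330., 275.]), array([371., 252.])]
10 -36 [array([217., 203.]), array([258., 182.])]
10 -50 [array([200., 192.]), array([240., 171.])]
```

The side view shows the uphill fingertip at (291,224) and the downhill one at (274,213). They match the projected tips with about 5–10 mm of retreat. The top view shows the uphill finger in line with the button at (359,258). I'll descend in steps and watch the force.

```bash
python3 -m handwheel '[{"tx":0,"ty":-0.08,"tz":0.8,"wx":0.08,"wy":-0.03,"wz":0,"gripper":-0.69},{"tx":0,"ty":0,"tz":0.7,"wx":0,"wy":0,"wz":0,"gripper":-0.69},{"tx":0,"ty":0,"tz":0.2,"wx":0,"wy":0,"wz":0,"gripper":-0.69},{"tx":0,"ty":0,"tz":0,"wx":0,"wy":0,"wz":0,"gripper":-0.69},{"tx":0,"ty":0,"tz":0,"wx":0,"wy":0,"wz":0,"gripper":-0.69}]'
python3 goal.py -22.5 0 20
python3 - <<'E'
from cell import robot
import cv2
for nme,o in(('side',(235,190)),('top',(290,220))):
    im=robot.read_camera(nme)["image"]
    cv2.imwrite(f'pics/{nme}2c.png',cv2.resize(im[o[1]:o[1]+85,o[0]:o[0]+110],None,fx=7,fy=7,interpolation=cv2.INTER_CUBIC))
E
```

```text
clock: 4.03
tool_pos: [385.5, -409.1, 54.1]
orientation: [0.01, -0.068, 0.99, -0.123]
force: [0.8, 1.1, -0.3]
gripper_width: 0.844
t 4.03 slide xyz [np.float64(-21.0), np.float64(1.0), np.float64(25.9)] F slide [np.float64(-1.04), np.float64(0.95), np.float64(-0.03)] 0.8435860459486852
tool delta/30 [0.034 0.051 0.197]
rot/5deg [-0.045  0.028  0.011]
```

View pics/side2c.png

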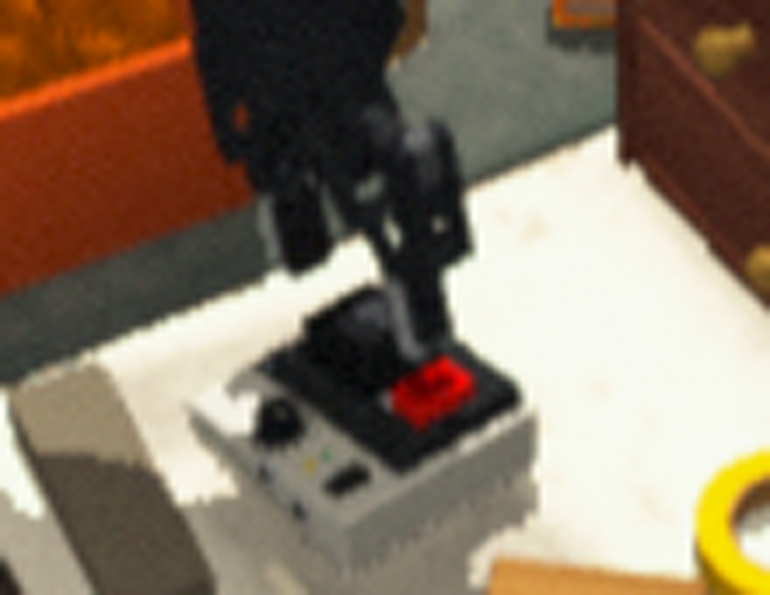

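View pics/top2c.png

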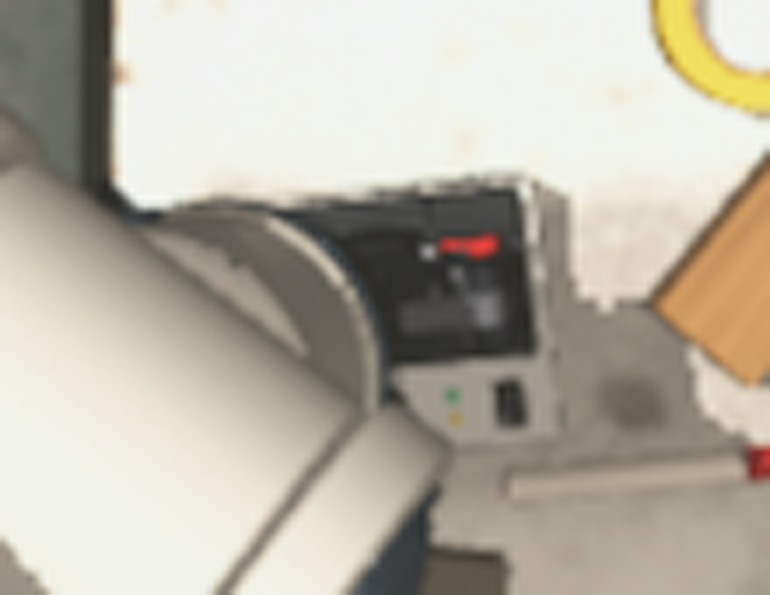

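```bash
python3 -m handwheel '[{"tx":0.03,"ty":0.04,"tz":0.2,"wx":-0.03,"wy":0,"wz":0,"gripper":-0.69},{"tx":0,"ty":0,"tz":0.1,"wx":0,"wy":0,"wz":0,"gripper":-0.69},{"tx":0,"ty":0,"tz":0.1,"wx":0,"wy":0,"wz":0,"gripper":-0.69},{"tx":0,"ty":0,"tz":0,"wx":0,"wy":0,"wz":0,"gripper":-0.69},{"tx":0,"ty":0,"tz":0,"wx":0,"wy":0,"wz":0,"gripper":-0.69}]' >/dev/null
python3 goal.py -22.5 0 10
python3 - <<'E'
from cell import robot
import cv2
for nme,o in(('side',(235,190)),):
    im=robot.read_camera(nme)["image"]
    cv2.imwrite(f'pics/{nme}3c.png',cv2.resize(im[o[1]:o[1]+85,o[0]:o[0]+110],None,fx=7,fy=7,interpolation=cv2.INTER_CUBIC))
E
```

```text
t 4.55 slide xyz [np.float64(-22.5), np.float64(-0.2), np.float64(12.6)] F slide [np.float64(-0.11), np.float64(-0.23), np.float64(-0.27)] 0.8422348464298768
tool delta/30 [-0.006 -0.001  0.086]
rot/5deg [-0.006  0.022  0.01 ]
```

View pics/side3c.png

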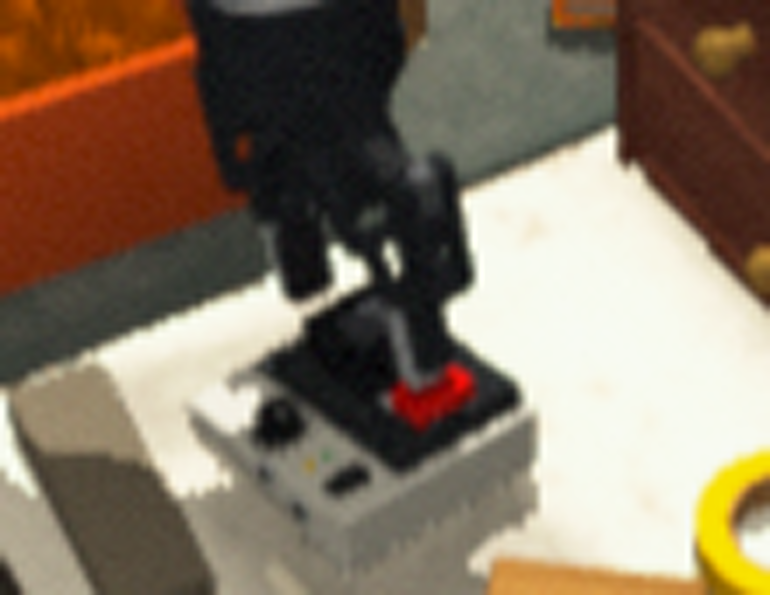

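The finger is just above the button at (297,244), well centred, with no force yet. Next are small steps down.

```bash
python3 -m handwheel '[{"tx":0,"ty":0,"tz":0.1,"wx":0,"wy":0,"wz":0,"gripper":-0.69},{"tx":0,"ty":0,"tz":0,"wx":0,"wy":0,"wz":0,"gripper":-0.69}]' >/dev/null
python3 goal.py -22.5 0 10
python3 -m handwheel '[{"tx":0,"ty":0,"tz":0.07,"wx":0,"wy":0,"wz":0,"gripper":-0.69},{"tx":0,"ty":0,"tz":0,"wx":0,"wy":0,"wz":0,"gripper":-0.69}]' >/dev/null
python3 goal.py -22.5 0 10
```

```text
t 4.77 slide xyz [np.float64(-22.3), np.float64(-0.0), np.float64(9.5)] F slide [np.float64(0.9), np.float64(-0.32), np.float64(2.29)] 0.8393753675581423
tool delta/30 [-0.001  0.007 -0.016]
rot/5deg [-0.013  0.027  0.011]
t 4.93 slide xyz [np.float64(-22.3), np.float64(-0.0), np.float64(7.5)] F slide [np.float64(0.66), np.float64(-0.46), np.float64(2.17)] 0.8423926133364982
tool delta/30 [-0.001  0.006 -0.083]
rot/5deg [-0.012  0.027  0.011]
```

```bash
python3 -m handwheel '[{"tx":0,"ty":0,"tz":0.05,"wx":0,"wy":0,"wz":0,"gripper":-0.69},{"tx":0,"ty":0,"tz":0,"wx":0,"wy":0,"wz":0,"gripper":-0.69},{"tx":0,"ty":0,"tz":0,"wx":0,"wy":0,"wz":0,"gripper":-0.69}]' >/dev/null
python3 goal.py -22.5 0 10
python3 - <<'E'
from cell import robot
import cv2
for nme,o in(('side',(235,190)),):
    im=robot.read_camera(nme)["image"]
    cv2.imwrite(f'pics/{nme}4c.png',cv2.resize(im[o[1]:o[1]+85,o[0]:o[0]+110],None,fx=7,fy=7,interpolation=cv2.INTER_CUBIC))
E
```

```text
t 5.18 slide xyz [np.float64(-22.6), np.float64(-0.2), np.float64(6.1)] F slide [np.float64(-1.47), np.float64(0.61), np.float64(3.62)] 0.8510734565093603
tool delta/30 [-0.007 -0.002 -0.13 ]
rot/5deg [-0.007  0.023  0.01 ]
```

View pics/side4c.png

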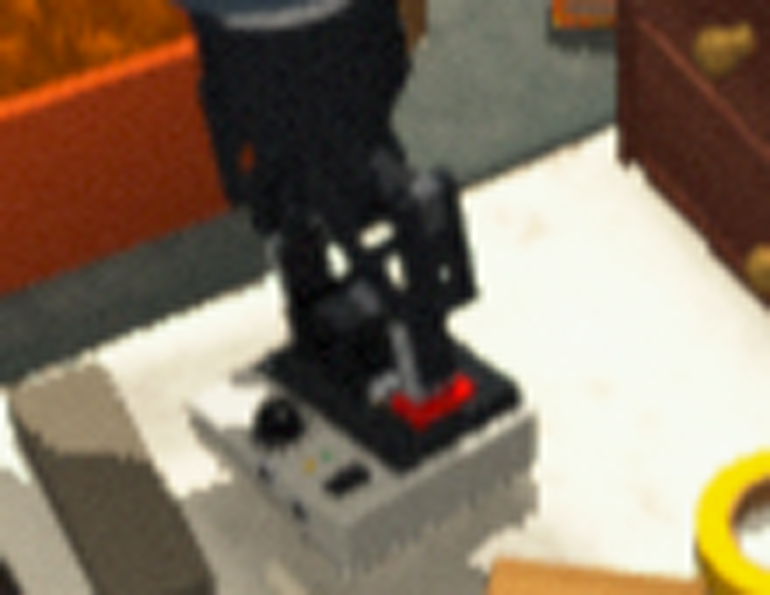

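```bash
python3 -m handwheel '[{"tx":0,"ty":0,"tz":0.02,"wx":0,"wy":0,"wz":0,"gripper":-0.69},{"tx":0,"ty":0,"tz":0,"wx":0,"wy":0,"wz":0,"gripper":-0.69},{"tx":0,"ty":0,"tz":0,"wx":0,"wy":0,"wz":0,"gripper":-0.69},{"tx":0,"ty":0,"tz":0,"wx":0,"wy":0,"wz":0,"gripper":-0.69},{"tx":0,"ty":0,"tz":0,"wx":0,"wy":0,"wz":0,"gripper":-0.69}]' >/dev/null
python3 goal.py -22.5 0 10
python3 - <<'E'
from cell import robot
import cv2
from h import *
from goal import *
for nme,o in(('side',(265,220)),('top',(310,230))):
    im=robot.read_camera(nme)["image"]; cv2.imwrite(f'pics/{nme}5.png',im)
    cv2.imwrite(f'pics/{nme}5c.png',cv2.resize(im[o[1]:o[1]+50,o[0]:o[0]+60],None,fx=12,fy=12,interpolation=cv2.INTER_CUBIC))
    for X in(0,-12,-16,-20): print(nme,'pack rear x',X,[((proj(nme,O+X*xs+y*ys+z*n)[0]-o)*12).round() for y,z in((-22,0),(-18,28),(18,28))])
E
```

```text
t 5.65 slide xyz [np.float64(-22.5), np.float64(-0.2), np.float64(5.6)] F slide [np.float64(-1.96), np.float64(0.18), np.float64(4.08)] 0.8430966249093959
tool delta/30 [-0.006 -0.001 -0.148]
rot/5deg [-0.008  0.024  0.011]
side pack rear x 0 [array([257., 371.]), array([249., 261.]), array([379., 185.])]
side pack rear x -12 [array([226., 349.]), array([217., 240.]), array([347., 164.])]
side pack rear x -16 [array([216., 341.]), array([207., 233.]), array([337., 158.])]
side pack rear x -20 [array([206., 334.]), array([197., 226.]), array([326., 151.])]
top pack rear x 0 [array([504., 454.]), array([478., 453.]), array([454., 273.])]
top pack rear x -12 [array([447., 460.]), array([419., 459.]), array([396., 280.])]
top pack rear x -16 [array([428., 462.]), array([400., 461.]), array([376., 282.])]
top pack rear x -20 [array([409., 464.]), array([380., 463.]), array([357., 284.])]
```

View pics/side5c.png

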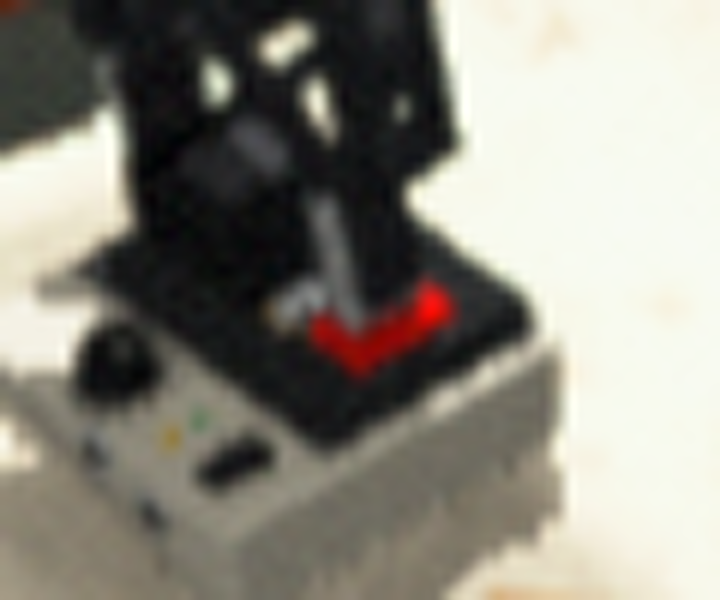

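View pics/top5c.png

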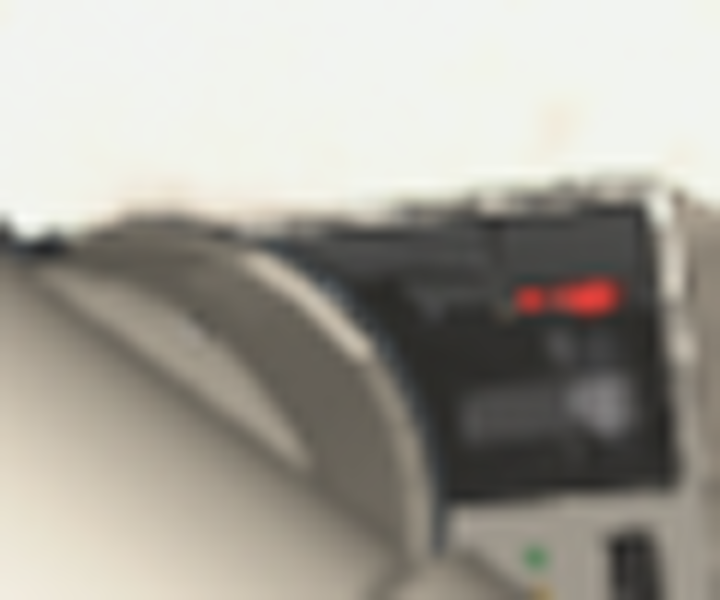

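```bash
python3 - <<'E'
from cell import robot
import cv2,numpy as np
F=[];A=[]
for i in range(12):
    A.append(robot.read_camera('side')["image"].astype(float)); F.append(robot.get_state()['force'])
from goal import *
F=np.array(F);print('F mean slide',[(F@v).mean().round(2) for v in(xs,ys,n)],'sd',F.std(0).round(2))
m=np.mean(A,0);print('frame diff',np.abs(np.mean(A[:3],0)-np.mean(A[-3:],0))[225:260,265:310].max())
o=(265,215);L=[]
for im in(cv2.imread('pics/side0.png').astype(float),m):
    c=cv2.resize(im[o[1]:o[1]+45,o[0]:o[0]+48],None,fx=8,fy=8,interpolation=cv2.INTER_CUBIC)
    L.append((255*(np.clip(c,0,255)/255)**.5).astype(np.uint8))
cv2.imwrite('pics/cmp.png',np.hstack(L))
E
python3 goal.py -22.5 0 10
```

```text
F mean slide [np.float64(-1.72), np.float64(-0.63), np.float64(3.82)] sd [0.49 0.47 0.48]
frame diff 12.0
t 6.35 slide xyz [np.float64(-22.4), np.float64(-0.1), np.float64(5.6)] F slide [np.float64(-1.69), np.float64(-1.53), np.float64(4.38)] 0.8501404149857336
tool delta/30 [-0.003  0.003 -0.148]
rot/5deg [-0.01   0.025  0.01 ]
```

View pics/cmp.png

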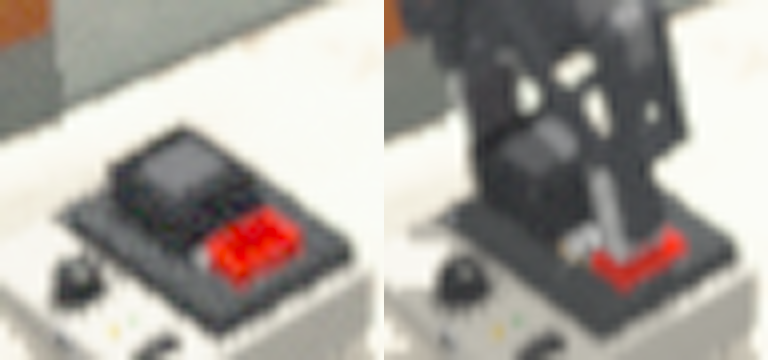

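The pack has popped out: its label shifted about 4 px left and 2.75 px up, or 16–18 mm downhill, which is past the 12 mm catch. The ejector is now visible behind it. It rests against the front finger and has not moved over 0.7 s. I'm handing in.

```bash
python3 -c "
from cell import robot
print(robot.close_job())"; python3 goal.py -22.5 0 10
```

```text
the job is handed in; nothing more can be done
None
the job is handed in; nothing more can be done
```

The pack is out of its catch and resting on the deck against the front finger, ready for you to take. I handed the job in at about 6.4 s with the arm holding that pose.

- **What I did:** I straddled the pack with the jaws about 72 mm open and square to the deck. The uphill fingertip pressed the red button until the pack popped out. The downhill finger stood about 16 mm in front of the pack to stop it.
- **Pack position:** the side view shows it moved about 16–18 mm downhill, past the 12 mm catch. The ejector was visible behind it. I saw no sign of movement between side pictures over the last 0.6 s, though the small frame difference there looked like image noise.
- **Forces:** the button pushes back with about 4 N. The force along the slope was about 1.7 N downhill, more than the 0.5 N the pack's weight alone would give. I put this down to friction at the button and sensor noise of about 0.5 N, but did not confirm it.
- **Not checked:** the gripper hid the contact between the finger and the pack from both cameras, so I inferred it from position and force. The arm stayed clear of the things round the unit by plan, but I made no final measurement of them.

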